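# Break the lid stay and close the red manuscript box

### The job

On the paper conservator's table two wooden boxes stand open, each lid propped by a locked folding stay. Close the red box: press down the yellow pad at the knee of its stay to break it, then lower the lid gently until it is fully shut, and take your hand away. Leave the grey box standing open as it is.

Things in the scene. Friction and masses are not known exactly. Their poses are not given: they have to be found in the camera images.
- red_knee (a point): Centre of the top of the yellow pad (34 x 24 mm, level while locked) at the knee of the red box's folding steel stay, 143 mm above the table, 120 mm in front of the hinge and 60 mm beside the lid's middle. Locked 4 mm over centre: it breaks when pressed straight down with 3 to 6 N. Pressed down 20 mm it shifts 5 to 7 mm towards the hinge and stays bent; the lid sinks only a few degrees.
- red_lid_edge (a point): Middle of the free edge of the red lid, on its outer face (on top when shut). Lid: 200 mm from hinge to free edge, 180 along the hinge, 12 thick. Axes fixed to the lid: x in the lid from free edge to hinge, y along the hinge, z outward normal. The hinge line lies 200 mm along x and -12 mm along z, at the rim, 90 mm above the table. At the start the edge is 285 mm high.
- red_lid (a joint): Angle of the red lid in rad: 0 locked open (15 degrees short of upright, leaning over its box), growing as it closes, 1.31 fully shut. Once the stay is broken the lid does not fall: a friction hinge holds it; 3 to 6 N on its outer face near the free edge swing it down, and the stay folds into the box. The box (200 x 180 mm, 90 high) is fixed.
- grey_knee (a point): Centre of the top of the yellow pad at the knee of the grey box's stay. The grey box equals the red one in all but colour and contents; its lid and stay are to be left as they are.

How it is judged (in metres and radians):
On the way:
1. the red box's stay is broken: its knee has gone down more than 12 mm from its locked place (distance of red_knee from where it was at the start of the episode above 0.012 m), for 0.1 s.
At the end, for the whole second after the job is handed in: The red lid is shut (within 0.08 rad of fully shut, that is 16 mm at its free edge) and at rest, and the grey box's stay is still locked with its lid open (knee pad within 8 mm of where it was) (value of joint red_lid above 1.23 rad and velocity of joint red_lid below 0.05 rad/s and distance of grey_knee from where it was at the start of the episode below 0.008 m); the robot touches nothing.
It fails at once if the red lid is slammed (it swings shut faster than 2.5 rad/s) (velocity of joint red_lid above 2.5 rad/s).
It fails at once if the grey box's stay or lid is moved (its knee pad shifts more than 8 mm) (distance of grey_knee from where it was at the start of the episode above 0.008 m).
It also fails if it takes over 43 s, if anything falls off the work surface, if the arm or the gripper's body presses on something with over 40 N, if the wrist force passes 120 N, or if a joint passes its speed limit or range.

### The arm

A 6-joint arm with a two-finger parallel gripper is mounted at the origin on the work surface. World frame = base frame: x ahead of the robot, y to its left, z up, the work surface at z = 0. Lengths are in mm, angles in rad, forces in N, time in s.
With the tool pointing down it reaches from about 275 to 750 mm from the base axis. Payload 10.2 kg.
Tool frame: the origin (TCP) lies midway between the tips of the shut fingers; the grasp point (between the pads) lies 19 mm behind it (ctrl.grasp_offset is the distance from the TCP to the grasp point, in mm); z points along the fingers, y is the line along which they close (so a half turn about z gives the same grasp; the last joint's range is limited). The gripper opens to 85 mm and grips with 20 to 120 N. Pads are 22 mm wide; open, the fingers measure 114 mm over their backs; the gripper's body (76 mm by 85 mm) begins 54 mm behind the grasp point. The pads swing forward as they close: fully open they stand 13 mm farther back than shut.
Start: joints at [-1.564, 0.313, 1.498, -0, 1.331, -0.223], TCP at [119.572, -511.208, 231.294] pointing down, gripper open.
Joint ranges: [-2.94, 2.94], [-0.97, 2.17], [0.19, 2.56], [-1.23, 4.37], [0.02, 3.11], [-2.88, 2.88]. Speed limits (rad/s): [2.39, 2.39, 3.01, 3.14, 3.14, 3.14].

### API

Orientations are given as a unit quaternion [w, x, y, z].
In Python, from rig import ctrl, viewer, models gives the robot as it stands. The module is installed in compiled form; this text tells all that it offers.
- The arm moves only by the shell command python3 -m pendant 'ROWS' [OPENING] [FORCE]. ROWS is text: rows parted by semicolons, each of 4 numbers parted by spaces: the shift along the tool's x, y, z in m, then the turn about the tool's z in rad. In form: x y z yaw; .... A call has 1 to 10 rows; each row shifts and turns the commanded pose from where the row before left it, along the tool's axes as they then stand; what a row does not reach is not made up. A row lasts 1/8 s, in which the tool goes at most 62.5 mm and 10.7 degrees, less where a joint would pass 70% of its speed; a pose out of reach is approached as far as the arm can. A call is refused whole if a number of a shift passes 0.0625 or a number of a turn 0.188, either way. A call with a gripper value outside its range is refused whole. OPENING is the opening, from 0 (shut) to 1 (fully open), set as the call begins (- or left out, the last holds). The fingers move at their own pace and stop on an object; FORCE is the grip in N (left out, the last holds). Time passes only in rows, so rows that do not move let the fingers close. It gives the time, the measured TCP pose, the force, the opening and the grip force at its end, in the units of the state.
- ctrl.sense(): the state, without advancing time (a new reading comes with each control period).
- viewer.capture(name): name is "side" or "top"; returns a dict with "color" (384x512x3 uint8, red, green, blue), "vertical_fov" (degrees; the focal length in pixels is half the picture's height over the tangent of half this angle, whatever the lens; pixels are square), "cx", "cy" (the principal point, pixels), "dist" ([k1, k2, p1, p2, k3] as OpenCV has them; the pictures are not rectified), "pose" (4x4, takes a point from camera to world coordinates). Camera axes: x right, y down, z forward; pixel columns grow to the right and rows downward; lengths in mm; the calibration is good to about 2 mm. A picture is of the moment at which its call begins. There is no depth.
- ctrl.finish_job(): hands the job in; it is judged then, once.
Trained networks look in the newest picture that a camera, given by its name, has taken for a name from the list of things; names that differ only in an ending like _2 or _b are one class to them, and where a whole thing is asked for, a point or a joint stands for the part that bears it (a point fixed in the world has none). Each returns a list of dicts, best first, with "p" (0 to 1); they miss things now and then, are a little off and sometimes report something else, mostly with a low value. They report only what shows in the picture. A call takes as long as a camera call.
- models.boxes_of(camera, query): "at" ([x, y, z] in mm, in world coordinates, good to about 4 mm: the middle of the surface that is visible of it).
The state is a dict: "time_s": time; "joints": joint angles; "dq": joint speeds; "tau": joint torques, N m; "eef_pos": TCP position; "ee_rot": TCP orientation; "force": force on the tool from outside, world axes, zero at the start; "wrist_torque": the same for the moment, N m; "grip_width": opening from 0.0 (shut) to 1.0 (fully open); "grip_force": force on a finger pad.
Only numpy, scipy, OpenCV 4.12 (cv2) and the standard library are available. Lean on these libraries where they do the work, as an engineer would, in place of code of your own. Each camera call takes 0.05 s, during which the arm holds its last target. There are 200 camera calls.

## Working session

There is one attempt and no reset: what is moved stays moved. The work goes in short steps, Python scripts to look and compute and a shell command to move; the robot and the scene stay as the last step left them, time stands still between calls to the robot, and variables do not carry over. Pictures are saved under pics/ and viewed, at most 10 in all, crops included, and the job is handed in when it is done.

```bash
mkdir -p pics; python3 - <<'E'
from rig import ctrl, viewer, models
import cv2
for c in ("side","top"):
    d=viewer.capture(c); cv2.imwrite(f"pics/{c}0.png",d["color"][:,:,::-1])
    print(c,d["pose"].round(3).tolist(),d["vertical_fov"],d["cx"],d["cy"],d["dist"])
    for q in ("red_knee","grey_knee","red_lid_edge","red_lid"):
        try: print(q,[(r["p"],[round(v) for v in r["at"]]) for r in models.boxes_of(c,q)])
        except Exception as e: print(q,e)
s=ctrl.sense(); print(s["eef_pos"],s["ee_rot"],s["time_s"],s["force"],s["grip_width"])
E
```

```text
side [[-0.831, -0.376, 0.411, 88.776], [-0.557, 0.577, -0.598, 676.077], [-0.012, -0.725, -0.689, 971.809], [0.0, 0.0, 0.0, 1.0]] 48.54051862296906 260.0188664888421 196.12557592522413 [-0.13697787  0.          0.          0.          0.        ]
red_knee []
grey_knee []
red_lid_edge [(0.84, [516, -115, 197])]
red_lid [(0.9, [516, -124, 197])]
top [[-0.008, -0.987, 0.162, 375.906], [-0.999, 0.013, 0.032, 24.231], [-0.033, -0.162, -0.986, 1154.288], [0.0, 0.0, 0.0, 1.0]] 52.528253997283755 259.65401922766057 191.84236962709792 [0.04246603 0.         0.         0.         0.        ]
red_knee [(0.71, [568, 220, 147]), (0.53, [596, -219, 141])]
grey_knee [(0.65, [568, 219, 148]), (0.19, [598, -215, 142])]
red_lid_edge [(0.89, [522, -127, 218])]
red_lid [(0.81, [522, -125, 220])]
[ 119.55831427 -511.20478998  231.26027703] [-3.14153142e-05  9.93405685e-01  1.14652275e-01 -6.18066417e-06] 0.5 [-0.7494717   0.34514414  0.82020328] 1.0007536029914497
```

View pics/side0.png

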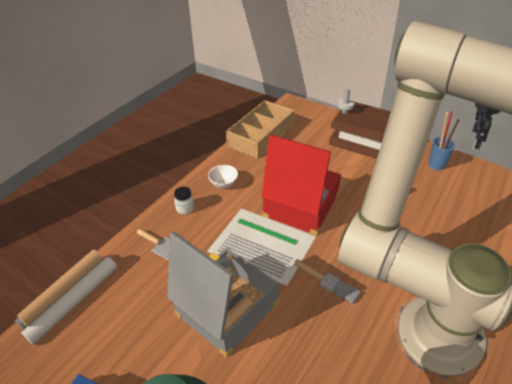

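View pics/top0.png

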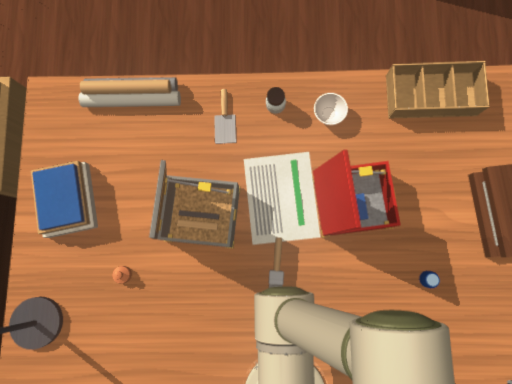

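```bash
python3 - <<'E'
import cv2,numpy as np
a=cv2.imread("pics/top0.png")[140:245,300:410]; b=cv2.imread("pics/side0.png")[130:240,250:350]
f=lambda i:cv2.resize(i,(400,420),interpolation=cv2.INTER_CUBIC)
print(a.shape,b.shape)
cv2.imwrite("pics/crop.png",np.hstack([cv2.resize(a,None,fx=4,fy=4,interpolation=2)[:420],cv2.resize(b,None,fx=3.6,fy=3.818,interpolation=2)[:420]]))
t=cv2.imread("pics/top0.png");h=cv2.cvtColor(t,cv2.COLOR_BGR2HSV)
m=cv2.inRange(h,(22,180,170),(34,255,255))
n,_,st,c=cv2.connectedComponentsWithStats(m)
for i in range(1,n):
    if st[i][4]>20: print(st[i],c[i])
E
```

```text
(105, 110, 3) (110, 100, 3)
[362 167  10   8  56] [366.89285714 170.25      ]
```

View pics/crop.png

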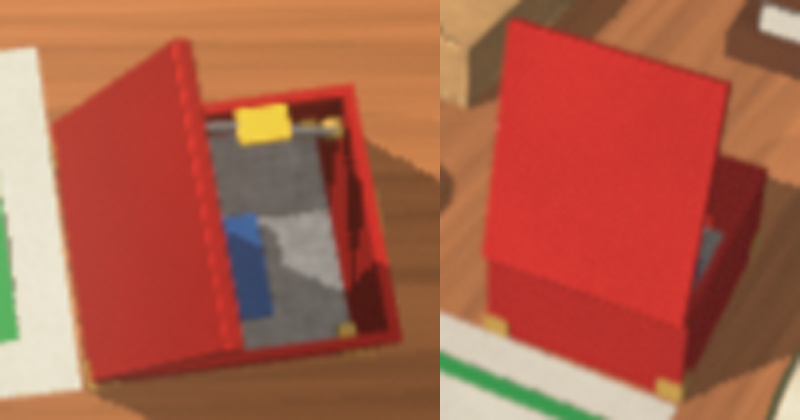

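```bash
cat >fit.py <<'E'
import cv2,numpy as np
from scipy.optimize import least_squares
from rig import ctrl,viewer
cam={c:viewer.capture(c) for c in("top","side")}
def proj(c,P):
    d=cam[c];T=np.linalg.inv(d["pose"]);F=192/np.tan(np.radians(d["vertical_fov"]/2))
    K=np.array([[F,0,d["cx"]],[0,F,d["cy"]],[0,0,1]])
    return cv2.projectPoints(np.array(P,float),cv2.Rodrigues(T[:3,:3])[0],T[:3,3],K,np.array(d["dist"]))[0][:,0]
# local f,l,z
obs=[("top",(40.2,90,286),(344.2,150.5)),("top",(40.2,-90,286),(355.5,227)),("top",(120,60,143),(365.8,170.8)),
("top",(200,90,90),(388,161.8)),("top",(200,-90,90),(400,225)),("side",(40.2,90,286),(269.4,135.2)),("side",(40.2,-90,286),(330,152)),
("side",(-11.6,90,93),(262.5,197.6)),("side",(-11.6,-90,93),(318.3,215.1))]
def W(p,q):
    c,s=np.cos(p[2]),np.sin(p[2]); return (p[0]+c*q[0]-s*q[1],p[1]+s*q[0]+c*q[1],q[2])
r=lambda p:np.concatenate([proj(c,[W(p,q)])[0]-o for c,q,o in obs])
R=least_squares(r,[530,-90,-1.57],x_scale=[100,100,1],loss="soft_l1")
print(R.x.round(3),r(R.x).reshape(-1,2).round(1).tolist())
for n,q in(("knee",(120,60,143)),("edge",(40.2,0,286))): print(n,np.round(W(R.x,q)))
s=ctrl.sense();print(s["eef_pos"],s["joints"])
E
python3 fit.py
```

```text
[ 519.648 -109.86    -1.452] [[-1.1, -0.8], [0.8, 1.1], [-0.3, 0.4], [0.1, -0.8], [0.4, 0.6], [-0.0, -0.6], [0.8, 0.2], [-0.9, -1.0], [-0.6, 0.8]]
knee [ 593. -222.  143.]
edge [ 524. -150.  286.]
[ 119.57169621 -511.18804926  231.27817223] [-1.56441259e+00  3.12891352e-01  1.49775421e+00  2.41644897e-05
  1.33100056e+00 -2.23399155e-01]
```

```bash
python3 -m pendant '0.0526 -0.017 0 0;0.0526 -0.017 0 0;0.0526 -0.017 0 0;0.0526 -0.017 0 0;0.0526 -0.017 0 0;0.0526 -0.017 0 0;0.0526 -0.017 0 0;0.0526 -0.017 0 0;0.0526 -0.017 0 0;0.0526 -0.017 0 0' 0; python3 -m pendant '0 0 0 -0.1825;0 0 0 -0.1825;0 0 0 -0.1825;0 0 0 -0.1825;0 0 0 -0.1825;0 0 0 -0.1825;0 0 0 -0.1825;0 0 0 -0.1825;0 0 0 0;0 0 0 0'
```

```text
time_s: 1.85
eef_pos: [594.5, -224.7, 231.3]
ee_rot: [0.0, 0.993, 0.115, 0.0]
force: [-0.3, -1.2, -0.4]
grip_width: 0.003
grip_force: 0.0
time_s: 3.1
eef_pos: [593.0, -225.8, 231.2]
ee_rot: [-0.0, 0.665, 0.747, -0.0]
force: [0.3, 0.4, -0.1]
grip_width: -0.003
grip_force: 0.0
```

```bash
python3 -m pendant '0 0 0.025 0;0 0 0.025 0;0 0 0.02 0;0 0 0.005 0;0 0 0 0'; python3 - <<'E'
from rig import viewer
import cv2
d=viewer.capture("top");a=d["color"][120:260,290:430,::-1]
cv2.imwrite("pics/t1.png",cv2.resize(a,None,fx=4,fy=4,interpolation=2))
E
```

```text
time_s: 3.72
eef_pos: [593.2, -226.0, 156.7]
ee_rot: [0.0, 0.664, 0.748, 0.0]
force: [0.2, 0.2, 0.2]
grip_width: -0.001
grip_force: 0.0
```

View pics/t1.png

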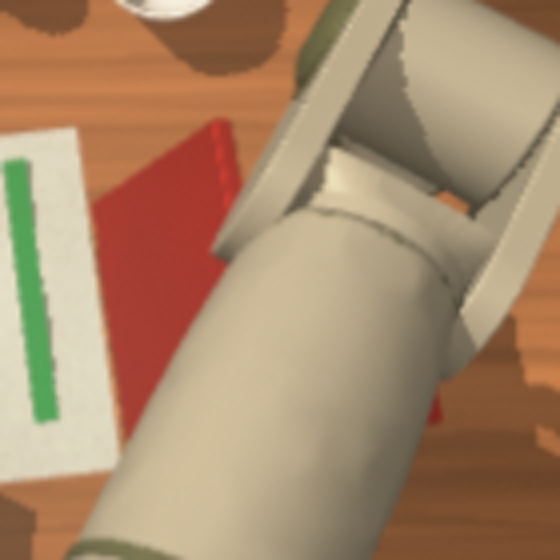

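The arm hides the pad, but the lid (crop edge 215–240, 120–200) is unmoved and there is no contact force. I'll press down.

```bash
python3 -m pendant '0 0 0.007 0;0 0 0.005 0;0 0 0.004 0;0 0 0 0'; python3 -m pendant '0 0 0.004 0;0 0 0.004 0;0 0 0 0'
```

```text
time_s: 4.28
eef_pos: [593.0, -225.8, 140.1]
ee_rot: [-0.0, 0.664, 0.748, -0.0]
force: [-0.6, 0.1, -0.2]
grip_width: -0.001
grip_force: 0.0
time_s: 4.65
eef_pos: [592.9, -226.0, 131.8]
ee_rot: [-0.0, 0.664, 0.748, -0.0]
force: [0.4, 0.5, 0.5]
grip_width: 0.001
grip_force: 0.0
```

```bash
python3 -m pendant '0 0 0.004 0;0 0 0 0'; python3 -m pendant '0 0 0.004 0;0 0 0.004 0;0 0 0 0;0 0 0 0'
```

```text
time_s: 4.9
eef_pos: [593.0, -225.9, 127.9]
ee_rot: [-0.0, 0.664, 0.748, -0.0]
force: [0.5, -0.6, 0.7]
grip_width: -0.001
grip_force: 0.0
time_s: 5.4
eef_pos: [592.9, -226.0, 119.9]
ee_rot: [-0.0, 0.664, 0.748, -0.0]
force: [-0.0, -1.6, 0.6]
grip_width: -0.001
grip_force: 0.0
```

```bash
python3 -m pendant '0 0 -0.03 0;0 0 -0.05 0;0 0 -0.05 0;0 0 -0.05 0;-0.05 0 0 0;-0.05 0 0 0;-0.05 0 0 0;0 0 0 0'; python3 - <<'E'
from rig import viewer
import cv2
d=viewer.capture("top");a=d["color"][120:260,290:430,::-1]
cv2.imwrite("pics/t2.png",cv2.resize(a,None,fx=4,fy=4,interpolation=2))
E
```

```text
time_s: 6.4
eef_pos: [610.0, -378.4, 297.4]
ee_rot: [-0.001, 0.665, 0.747, -0.0]
force: [0.1, 0.9, -0.3]
grip_width: -0.001
grip_force: 0.0
```

View pics/t2.png

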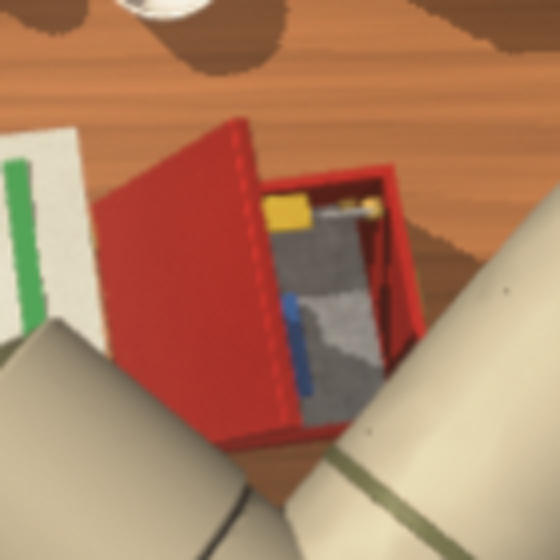

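The stay is broken: the pad moved left to crop (287,213) and is darker, and the lid corner shifted from 217 to 240. Next I'll go behind the lid.

```bash
python3 -m pendant '0 0 -0.04 0;0.047 -0.0097 0 0;0.047 -0.0097 0 0;0.047 -0.0097 0 0;0.047 -0.0097 0 0;0.047 -0.0097 0 0;0.047 -0.0097 0 0;0 0 0 0'; python3 -m pendant '0 0 0.037 0;0 0 0.037 0;0 0 0 0;0 0 0 0'; python3 - <<'E'
import numpy as np
for t in (72,66,60,54,48,42,36,30,24,18,12,6,0):
    a=np.radians(t);print(t,round(180*np.cos(a)-12*np.sin(a)-11,1),round(90+180*np.sin(a)+12*np.cos(a),1))
E
```

```text
time_s: 7.45
eef_pos: [518.4, -98.1, 341.8]
ee_rot: [0.001, 0.662, 0.749, 0.001]
force: [0.4, -0.3, -0.3]
grip_width: 0.001
grip_force: 0.0
time_s: 7.95
eef_pos: [520.0, -102.0, 268.0]
ee_rot: [0.001, 0.664, 0.748, 0.0]
force: [-0.2, -0.0, 0.3]
grip_width: 0.0
grip_force: 0.0
72 33.2 264.9
66 51.3 259.3
60 68.6 251.9
54 85.1 242.7
48 100.5 231.8
42 114.7 219.4
36 127.6 205.5
30 138.9 190.4
24 148.6 174.2
18 156.5 157.0
12 162.6 139.2
6 166.8 120.7
0 169.0 102.0
```

```bash
python3 -m pendant '-0.02 0 0 0;-0.01 0 0.001 0;-0.005 0 0.001 0;-0.006 0 0.001 0;0 0 0 0'; python3 -m pendant '-0.009 0 0.003 0;-0.009 0 0.003 0;-0.009 0 0.004 0;-0.009 0 0.004 0;0 0 0 0'
```

```text
time_s: 8.57
eef_pos: [524.4, -142.6, 263.2]
ee_rot: [-0.0, 0.664, 0.748, -0.0]
force: [-0.6, -0.1, 0.1]
grip_width: -0.003
grip_force: 0.0
time_s: 9.2
eef_pos: [528.5, -178.9, 248.5]
ee_rot: [-0.001, 0.664, 0.748, -0.0]
force: [-0.3, 0.0, 0.6]
grip_width: -0.004
grip_force: 0.0
```

```bash
python3 - <<'E'
from rig import viewer
import cv2
d=viewer.capture("side");a=d["color"][60:240,220:400,::-1]
cv2.imwrite("pics/s3.png",cv2.resize(a,None,fx=3.2,fy=3.2,interpolation=2))
E
```

```text
(no output)
```

View pics/s3.png

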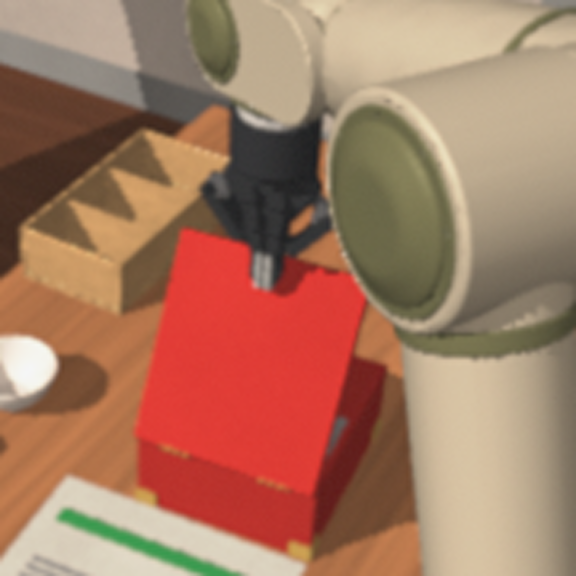

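The lid is swinging with the fingertips (tip at crop (265,285), edge at ~(270,262)). I'll carry on along the arc.

```bash
python3 -m pendant '-0.0078 0 0.004 0;-0.0077 0 0.005 0;-0.0077 0 0.005 0;-0.0071 0 0.006 0;-0.0071 0 0.006 0;-0.0065 0 0.007 0;-0.0064 0 0.007 0;-0.0057 0 0.0075 0;-0.0056 0 0.0075 0'; python3 -m pendant '-0.0049 0 0.008 0;-0.0048 0 0.008 0;-0.004 0 0.0085 0;-0.004 0 0.0085 0;-0.003 0 0.009 0;-0.003 0 0.009 0;-0.002 0 0.009 0;-0.002 0 0.009 0;-0.001 0 0.009 0'
```

```text
time_s: 10.38
eef_pos: [536.0, -239.7, 193.7]
ee_rot: [-0.0, 0.664, 0.748, -0.0]
force: [0.6, -0.0, 1.1]
grip_width: -0.001
grip_force: 0.6
time_s: 11.5
eef_pos: [539.4, -267.9, 115.7]
ee_rot: [-0.0, 0.664, 0.748, -0.0]
force: [-0.1, 0.1, 0.1]
grip_width: 0.001
grip_force: 0.2
```

```bash
python3 -m pendant '0 0 0.006 0;0 0 0.004 0;0 0 0.002 0;0 0 0 0'; python3 -m pendant '0 0 0.0015 0;0 0 0 0;0 0 0 0'
```

```text
time_s: 12.0
eef_pos: [539.4, -267.8, 104.3]
ee_rot: [-0.0, 0.664, 0.748, 0.0]
force: [-0.5, -0.2, -0.2]
grip_width: 0.001
grip_force: 0.0
time_s: 12.38
eef_pos: [539.5, -267.8, 102.9]
ee_rot: [0.0, 0.664, 0.748, 0.0]
force: [-0.2, 0.2, -0.1]
grip_width: 0.002
grip_force: 0.0
```

```bash
python3 -m pendant '0 0 0.0015 0;0 0 0.0015 0;0 0 0 0;0 0 0 0'
```

```text
time_s: 12.88
eef_pos: [539.6, -267.9, 101.9]
ee_rot: [0.001, 0.664, 0.748, -0.0]
force: [-5.1, 3.4, 16.1]
grip_width: 0.001
grip_force: 7.9
```

Contact at z≈102: the lid is shut against the rim with 16 N. I'll retreat and check.

```bash
python3 -m pendant '0 0 -0.02 0;0 0 -0.05 0;0 0 -0.05 0;0 0 -0.05 0;-0.05 0 0 0;-0.05 0 0 0;-0.05 0 0 0;0 0 0 0'; python3 - <<'E'
from rig import viewer
import cv2,numpy as np
a=viewer.capture("side")["color"][120:350,150:380,::-1];b=viewer.capture("top")["color"][130:260,140:420,::-1]
cv2.imwrite("pics/e.png",np.hstack([cv2.resize(a,(390,390)),cv2.resize(b,(400,390*1//2)).repeat(2,0)[:390]]))
E
```

```text
time_s: 13.88
eef_pos: [556.4, -419.8, 267.5]
ee_rot: [-0.001, 0.665, 0.747, -0.0]
force: [-0.1, 0.4, -0.8]
grip_width: 0.002
grip_force: 0.0
```

View pics/e.png

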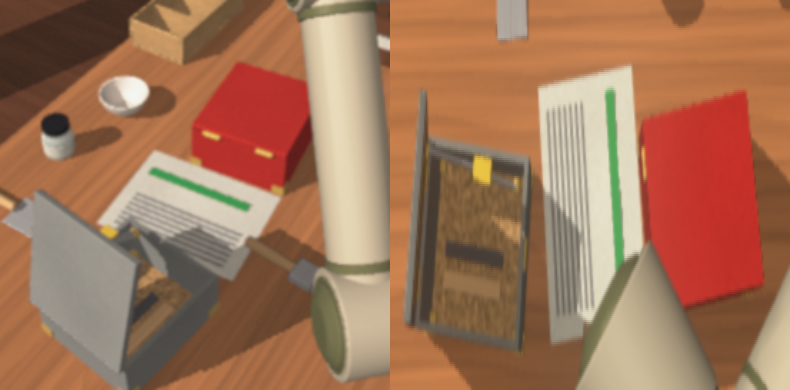

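The red lid lies flat and shut (crop ~(250,120)), the grey box is still open with its pad in place, and the arm is clear.

```bash
python3 -c "
from rig import ctrl
print(ctrl.finish_job())"
```

```text
the job is handed in; nothing more can be done
None
```

I broke the red box's stay, lowered its lid until it was fully shut and moved the arm clear; the grey box was left open and untouched, and the job is handed in (no verdict was returned).

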